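# Clear the cutting board and stow the sweeper

### The arm

A 6-joint arm with a two-finger parallel gripper is mounted at the origin on the work surface. World frame = base frame: x ahead of the robot, y to its left, z up, the work surface at z = 0. Lengths are in mm, angles in rad, forces in N, time in s.
With the tool pointing down it reaches from about 250 to 775 mm from the base axis. Payload 4 kg.
Tool frame: the origin (TCP) lies midway between the tips of the shut fingers; the grasp point (between the pads) lies 19 mm behind it; z points along the fingers, y is the line along which they close (so a half turn about z gives the same grasp; the last joint's range is limited). The gripper opens to 85 mm and grips with 20 to 120 N. Pads are 22 mm wide; open, the fingers measure 114 mm over their backs; the gripper's body (76 mm by 85 mm) begins 54 mm behind the grasp point. The pads swing forward as they close: fully open they stand 13 mm farther back than shut.
Start: joints at [-1.399, 0.087, 1.371, -0, 1.684, -0.103], TCP at [149.241, -529.381, 231.341] pointing down, gripper open.
Joint ranges: [-3.1, 3.1], [-0.76, 2.03], [0.27, 2.55], [-1.08, 4.22], [0.17, 2.65], [-2.57, 2.57]. Speed limits (rad/s): [2.79, 2.79, 3.14, 3.14, 3.14, 3.14].

### API

Orientations are given as a 3x3 rotation matrix whose columns are the frame's x, y, z axes.
In Python, from plant import r gives the robot as it stands. The module is installed in compiled form; this text tells all that it offers.
- The arm moves only by the tool arm_command, never from a script. Its argument "targets" is a list of rows, each a list of 2 entries, a list of its own where there are three numbers: the shift along the tool's x, y, z each as a share of 15 cm, from -1 to 1, then the turn, a rotation vector about the tool's x, y, z each as a share of pi rad, from -1 to 1. In form: [[[tx, ty, tz], [ax, ay, az]], ...]. A call has 1 to 8 rows; each row is the pose to reach, as a shift and turn from the pose commanded when the call began, along the tool's axes at that moment, turning the shorter way round; what a row does not reach only later rows make up. A row lasts 1/10 s, in which the tool goes at most 50 mm and 8.59 degrees, less where a joint would pass 70% of its speed; a pose out of reach is approached as far as the arm can. A call with a number of a shift or a turn outside -1 to 1 is refused whole. A call with a gripper value outside its range is refused whole. "gripper" is the closure, from 0 (fully open) to 1 (shut), set as the call begins (left out, the last holds). The fingers move at their own pace and stop on an object; the grip force is fixed at half the most. Time passes only in rows, so rows that repeat a pose let the fingers close. It gives the time, the measured TCP pose, the force, the opening and the grip force at its end, in the units of the state.
- r.observe(): the state, without advancing time (a new reading comes with each control period).
- r.snapshot(name): name is "scene" or "top"; returns (picture, depth): 420x560x3 uint8, red, green, blue; 420x560 float32, mm along the optical axis (not along the pixel's ray), 0 where there is no reading.
- r.camera_params(name): a dict with "fx", "fy", "cx", "cy" (pixels), "dist" ([k1, k2, p1, p2, k3] as OpenCV has them; the pictures are not rectified), "R" (3x3) and "t" (3): a world point X has camera coordinates R X + t. Camera axes: x right, y down, z forward; pixel columns grow to the right and rows downward; lengths in mm; the calibration is good to about 2 mm. A picture is of the moment at which its call begins. camera_params takes no time and is no camera call.
- r.job_done(): hands the job in; it is judged then, once.
Trained networks look in the newest picture that a camera, given by its name, has taken for a name from the list of things; names that differ only in an ending like _2 or _b are one class to them, and where a whole thing is asked for, a point or a joint stands for the part that bears it (a point fixed in the world has none). Each returns a list of dicts, best first, with "conf" (0 to 1); they miss things now and then, are a little off and sometimes report something else, mostly with a low value. They report only what shows in the picture. A call takes as long as a camera call. They do not tell look-alikes from the thing itself.
- r.boxes_of(camera, thing): "box" ([left, top, width, height] in pixels, round what is visible of it).
The state is a dict: "clock": time; "qpos": joint angles; "qvel": joint speeds; "tau": joint torques, N m; "tool_pos": TCP position; "orientation": TCP orientation; "contact_force": force on the tool from outside, world axes, zero at the start; "moment": the same for the moment, N m; "finger_gap": finger opening in mm; "grip_force": force on a finger pad.
Only numpy, scipy, OpenCV 4.12 (cv2) and the standard library are available. Lean on these libraries where they do the work, as an engineer would, in place of code of your own. Each camera call takes 0.05 s, during which the arm holds its last target. There are 200 camera calls.

### The job

Pick up the wooden bench sweeper by its tube handle and sweep the three navy acrylic offcuts off the raised cutting board into the open scrap bin standing against its edge; move them only with the sweeper, never with the gripper. Then put the sweeper away: push its handle down past the sprung jaw of the clip on the board until it sits fully home and the jaw has closed over it, and let go. Leave the vinyl roll, the tape roll and the jar standing where they are.

Things in the scene. Friction and masses are not known exactly. Their poses are not given: they have to be found in the camera images.
- board: Fixed raised cutting board: grey unit with a white top, 340 mm along its x, 460 mm along its y, top surface 90 mm above its origin (centre of its underside, on the table). The bin stands against its -y end.
- bin: Fixed grey open-topped scrap bin, 340 mm (x) by 190 mm (y) by 80 mm high, walls and floor 4 mm; its rim is 10 mm lower than the board's top and its +y wall stands about 5 mm from the board's -y end. Origin: centre of its underside.
- sweeper: Loose bench sweeper, 220 g, standing on the board. Head 150 mm wide (y), 66 mm high: black rubber foot 44 mm deep (x -22 to +22 mm), 26 mm high, wooden block above. Level round aluminium handle, 20 mm in diameter, its axis 52 mm above the foot, runs along -x from the head to its free end at x = -153 mm. +x is the pushing face. Origin: centre of the foot's underside.
- sweeper_grip (a point): A good place to hold the sweeper: on the handle's axis, 70 mm behind the head's centre (x = -70, y = 0, z = 52 mm in the sweeper's frame).
- clip: Fixed spring clip on the board's top near its +y end, for a 20 mm rod along the clip's x; 24 mm long, 86 mm high, foot plate 36 by 74 mm. Steel cheek at +y, black sprung jaw at -y; a funnel 40 mm wide at the top narrows to 17 mm at the jaw's nose. The rod is pressed straight down some 20 mm past it with 5 to 12 N. Origin: centre of its underside.
- clip_seat (a point): Where the handle's axis lies when fully home in the clip: on the clip's middle line, 52 mm above the board's top, so that the sweeper's foot then stands flat on the board.
- jaw (a joint): Angle of the clip's sprung jaw in rad: 0 closed (as it starts, and again once a rod is home), about 0.07 while a rod passes the nose.
- offcut_bar: Thick navy acrylic offcut, 20 mm thick, about 50 g, lying flat on the board; origin: centre of its underside. z is up. A straight bar, 74 mm (x) by 26 mm (y).
- offcut_angle: Thick navy acrylic offcut, 20 mm thick, about 50 g, lying flat on the board; origin: centre of its underside. z is up. An L shape, 66 mm (x) by 58 mm (y): its foot 22 mm wide along the -y side, its leg 22 mm wide at the -x end.
- offcut_tee: Thick navy acrylic offcut, 20 mm thick, about 50 g, lying flat on the board; origin: centre of its underside. z is up. A T shape, 64 mm (x) by 60 mm (y): the crossbar 22 mm wide at the +x end, the stem 22 mm wide.
- vinyl_roll: Bystander: navy roll of vinyl film standing on end on the table, 100 mm in diameter, 160 mm high. Origin: centre of its underside.
- tape_roll: Bystander: white roll of application tape lying flat on the table, 90 mm in diameter with a 60 mm hole, 50 mm high. Origin: centre of its underside.
- jar: Bystander: jar standing on the table, 70 mm in diameter, 100 mm high. Origin: centre of its underside.
There are look-alikes about, which are no part of the job. There is more than one size of the sweeper; the one meant has the size given above. Leave any yellow look-alike of the offcut_tee alone.

How it is judged:
By the outcome, as a careful person would: the job done as asked, in the order asked, and still so for the second after the job is handed in, with the robot touching nothing.
It also fails if it takes over 45 s, if anything falls off the work surface, if the arm or the gripper's body presses on something with over 40 N, if the wrist force passes 120 N, or if a joint passes its speed limit or range.

## Working session

There is one attempt and no reset: what is moved stays moved. The work goes in short steps, Python scripts to look and compute and a tool call to move; the robot and the scene stay as the last step left them, time stands still between calls to the robot, and variables do not carry over. Pictures are saved under pics/ and viewed, at most 10 in all, crops included, and the job is handed in when it is done.

Besides the shell and the picture viewer there is one more tool, called after "Request:" as name([rows], argument=value, ...), one row to a line, values as JSON. arm_command: Moves the arm, as the interface text tells. Shift numbers are shares of 15 cm and turn numbers shares of pi rad, none past 1 either way. Its arguments: {"type":"object","properties":{"targets":{"type":"array"},"gripper":{"type":"number"}},"required":["targets"]}

```bash
mkdir -p pics
cat > h.py <<'E'
from plant import r
import numpy as np, cv2
def cam(n):
    c=r.camera_params(n);K=np.array([[c['fx'],0,c['cx']],[0,c['fy'],c['cy']],[0,0,1]]);return K,np.array(c['dist'],float),np.array(c['R']),np.array(c['t'])
def cloud(n,d):
    K,D,R,t=cam(n);h,w=d.shape
    u,v=np.meshgrid(np.arange(w),np.arange(h))
    p=cv2.undistortPoints(np.stack([u,v],-1).reshape(-1,1,2).astype(float),K,D).reshape(h,w,2)
    P=np.concatenate([p*d[...,None],d[...,None]],-1)
    X=(P-t)@R
    X[d==0]=np.nan
    return X
E
python3 - <<'E'
from h import *
out=[]
for n in('top','scene'):
    im,d=r.snapshot(n);np.savez(f'{n}0.npz',im=im,d=d)
    cv2.imwrite(f'pics/{n}0.png',im[...,::-1])
    X=cloud(n,d)
    for th in ['board','bin','sweeper','clip','offcut_bar','offcut_angle','offcut_tee','vinyl_roll','tape_roll','jar'] if n=='top' else ['sweeper','clip']:
        for b in r.boxes_of(n,th)[:4]:
            l,t,w,h=map(int,b['box']);c=X[min(419,t+h//2),min(559,l+w//2)]
            print(n,th,round(b['conf'],2),[l,t,w,h],np.round(c))
    print({k:np.round(v,2).tolist() for k,v in r.camera_params(n).items()})
print(r.observe())
E
```

```text
top board 0.67 [187, 158, 129, 96] [554.  87.  95.]
top bin 0.87 [308, 152, 62, 95] [ 589. -245.    5.]
top sweeper 0.85 [178, 168, 53, 42] [622. 260.  92.]
top sweeper 0.75 [186, 156, 130, 102] [551.  87.  92.]
top sweeper 0.6 [162, 278, 60, 66] [185. 302.  82.]
top clip 0.75 [184, 233, 17, 17] [429. 292. 132.]
top clip 0.74 [265, 190, 10, 16] [579.  17. 107.]
top clip 0.27 [186, 241, 11, 7] [416. 288. 163.]
top offcut_bar 0.59 [281, 172, 13, 19] [639. -45. 112.]
top offcut_angle 0.56 [288, 218, 21, 19] [472. -80. 107.]
top offcut_tee 0.56 [264, 189, 14, 19] [579.  14. 108.]
top offcut_tee 0.49 [307, 131, 13, 16] [ 829. -153.   20.]
top vinyl_roll 0.83 [396, 217, 45, 32] [ 434. -487.  164.]
top tape_roll 0.74 [142, 232, 31, 24] [431. 460.   2.]
top jar 0.61 [264, 126, 17, 26] [803.   6. 104.]
{'fx': 384.45, 'fy': 384.45, 'cx': 280.66, 'cy': 209.43, 'dist': [-0.06, 0.0, 0.0, 0.0, 0.0], 'R': [[-0.02, -1.0, -0.01], [-0.99, 0.02, -0.16], [0.16, 0.01, -0.99]], 't': [-6.42, 547.3, 1394.87]}
scene sweeper 0.83 [329, 160, 56, 50] [632. 171. 155.]
scene sweeper 0.73 [263, 126, 61, 48] [286. 
[... 391 characters left out ...]
1032e-01]), 'qvel': array([-3.65875532e-04, -6.26844819e-04, -6.82631356e-05, -1.08993883e-03,
       -1.54581833e-03, -2.56727286e-04]), 'tau': array([ 1.78056081e-03, -3.51575768e+01, -3.13378358e+01,  8.36238291e-05,
        1.47817809e-04, -5.08259973e-06]), 'tool_pos': array([ 149.23289791, -529.40035124,  231.38894334]), 'orientation': array([[ 9.62489836e-01,  2.71317740e-01,  1.74444870e-05],
       [ 2.71317739e-01, -9.62489821e-01, -1.68499412e-04],
       [-2.89267385e-05,  1.66911970e-04, -9.99999986e-01]]), 'contact_force': array([-0.27964491,  0.21393678,  0.13479864]), 'moment': array([ 0.00855451,  0.05088764, -0.05093791]), 'grip_force': 0.0, 'finger_gap': 85.49781191810476}
```

View pics/top0.png

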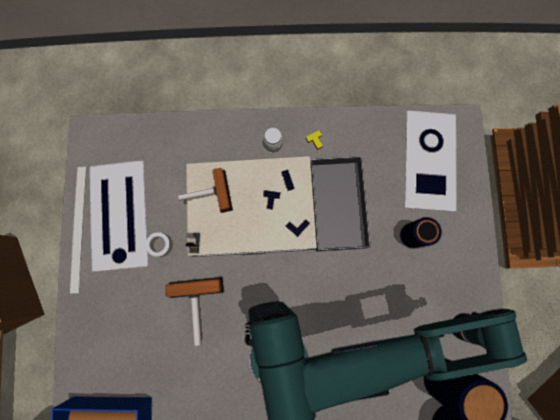

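View pics/scene0.png

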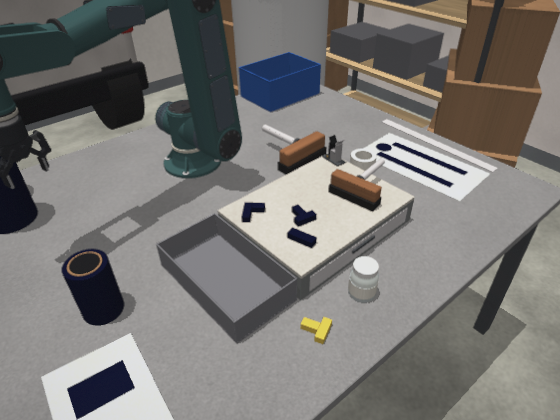

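Top picture: two sweepers, one on the board at (222,190) and a larger-looking one on the table at (195,288). The offcuts are the bar (288,180), tee (271,199) and angle (297,228). The clip is at (193,241), and a yellow tee lies off the board at (315,139). The board sweeper fits "standing on the board"; I'll check its size next.

Run:
```python
from h import *
A={}
for n in('top','scene'):
    z=np.load(f'{n}0.npz');A[n]=(z['im'],cloud(n,z['d']))
def rect(P):
    (c,s,a)=cv2.minAreaRect(P[:,:2].astype(np.float32));return np.round(c,1),np.round(s,1),round(a,1)
def hsv(im): return cv2.cvtColor(im,cv2.COLOR_RGB2HSV)
for n in A:
    im,X=A[n];H=hsv(im)
    z=X[...,2]
    inb=lambda x0,x1,y0,y1:(X[...,0]>x0)&(X[...,0]<x1)&(X[...,1]>y0)&(X[...,1]<y1)
    m=inb(380,780,-170,350)&(abs(z-90)<6)&(H[...,2]>130)
    m=cv2.morphologyEx(m.astype(np.uint8),cv2.MORPH_OPEN,np.ones((3,3)))>0
    print(n,'board',rect(X[m]),np.median(z[m]))
    m=inb(320,800,-400,-90)&(z>65)&(z<86);m=cv2.morphologyEx(m.astype(np.uint8),cv2.MORPH_OPEN,np.ones((2,2)))>0
    if m.sum()>4: print('bin rim',rect(X[m]),m.sum())
    wood=(H[...,0]<16)&(H[...,1]>110)&(H[...,2]>50)
    for nm,bb,lo in(('boardsw',(500,720,60,330),144),('tablesw',(100,420,150,420),55)):
        m=wood&inb(*bb)&(z>lo)&(z<175)
        k,L,st,_=cv2.connectedComponentsWithStats(m.astype(np.uint8));
        if k<2: continue
        m=L==1+np.argmax(st[1:,4]);print(nm,rect(X[m]),m.sum(),np.median(z[m]))
    hd=(H[...,1]<70)&inb(520,720,150,420)&(z>128)&(z<160)
    print('handle',hd.sum(),rect(X[hd]),np.percentile(z[hd],[5,50,95]))
    P=X[hd][:,:2];c=P.mean(0);u=np.linalg.svd(P-c)[2][0];print('  axis',c,np.degrees(np.arctan2(u[1],u[0])),np.sort((P-c)@u)[[0,-1]])
    m=inb(380,500,200,350)&(z>105)&(z<185);print('clip',m.sum(),rect(X[m]),np.percentile(z[m],[5,50,95]))
    m=m&(z>160);print('clip top',np.round(X[m][:40]).tolist())
    navy=(H[...,2]<75)&inb(420,760,-130,60)&(z>98)&(z<122)
    k,L,st,_=cv2.connectedComponentsWithStats(navy.astype(np.uint8))
    for i in range(1,k):
        if st[i,4]>25: Q=X[L==i];print('off',st[i,:4],rect(Q),np.round(np.median(Q[:,2])),np.round(Q.min(0)),np.round(Q.max(0)))
im=A['top'][0];a=cv2.resize(im[150:350,155:325],None,fx=3,fy=3,interpolation=cv2.INTER_CUBIC)[:600];cv2.imwrite('pics/crop1.png',a[...,::-1])
```

```text
top board (array([560.4,  92.7]), array([342. , 458.2]), 2.0) 90.82513631914458
bin rim (array([ 573.6, -248.8]), array([360.6, 210.9]), 1.9) 358
boardsw (array([608.6, 189.2]), array([146.3,  35.4]), 10.7) 405 156.487873319992
tablesw (array([266.2, 299.9]), array([ 48.8, 191.1]), 3.9) 712 86.78052399538525
handle 218 (array([597.9, 272.4]), array([121.2, 132. ]), 10.7) [145.05957746 150.68345524 156.87336331]
  axis [593.86291983 269.51135371] -78.77093563593156 [-68.0984873   64.37179504]
clip 135 (array([429. , 292.9]), array([29.4, 46.7]), 89.0) [108.06404185 142.58905401 176.35579073]
clip top [[452.0, 301.0, 180.0], [452.0, 299.0, 175.0], [452.0, 294.0, 181.0], [452.0, 291.0, 178.0], [452.0, 288.0, 176.0], [452.0, 284.0, 178.0], [452.0, 282.0, 173.0], [449.0, 302.0, 176.0], [449.0, 298.0, 176.0], [449.0, 296.0, 174.0], [449.0, 292.0, 175.0], [449.0, 289.0, 173.0], [449.0, 286.0, 172.0], [449.0, 282.0, 172.0], [446.0, 300.0, 171.0], [446.0, 296.0, 171.0], [446.0, 294.0, 167.0], [446.0, 290.0, 168.0], [446.0, 287.0, 166.0], [445.0, 282.0, 172.0], [443.0, 301.0, 165.0], [443.0, 2
[... 1943 characters left out ...]
93.0, 165.0], [423.0, 297.0, 164.0], [453.0, 301.0, 175.0], [419.0, 279.0, 165.0], [420.0, 282.0, 164.0], [420.0, 286.0, 163.0], [423.0, 288.0, 164.0], [453.0, 288.0, 176.0], [452.0, 293.0, 174.0], [457.0, 292.0, 176.0], [455.0, 299.0, 174.0], [420.0, 278.0, 163.0], [454.0, 278.0, 177.0], [454.0, 282.0, 176.0], [454.0, 287.0, 173.0], [456.0, 289.0, 174.0]]
off [242 203  23  18] (array([484.3, -79.9]), array([55.2, 70.6]), 46.5) 108.0 [ 444. -123.   98.] [503. -40. 112.]
off [292 205  24  19] (array([576.3,  12.1]), array([60.1, 65.5]), 81.3) 108.0 [544. -21.  98.] [613.  39. 112.]
off [288 228  28  18] (array([648.4, -49.8]), array([74.2, 29.3]), 16.6) 108.0 [611. -71.  98.] [686. -28. 112.]
```

View pics/crop1.png

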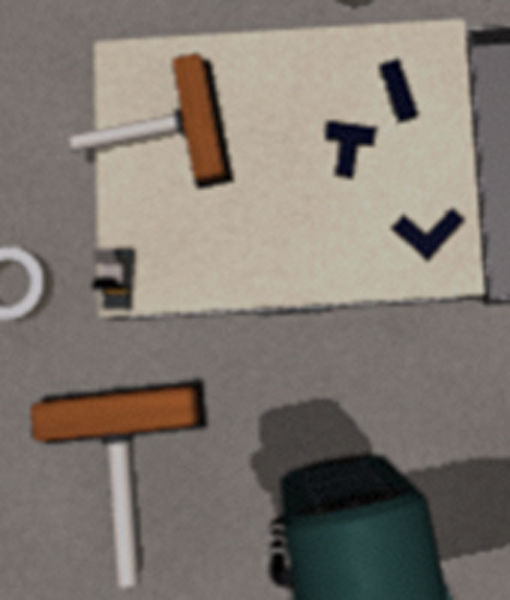

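The crop shows the board sweeper's head at about (203,118) in the crop, measured 146 × 35–45 mm. The table one at (118,410) is about 195 mm wide. So the sweeper on the board, nominally 150 mm, is the one meant.

Request:
arm_command([
  [[1,-1,0],[0,0,0]],
  [[1,-1,0],[0,0,0]],
  [[1,-1,0],[0,0,0]],
  [[1,-1,0],[0,0,0]],
  [[1,-1,0],[0,0,0]],
], gripper=0)

```text
clock: 1.2
tool_pos: [254.5, -340.8, 231.9]
orientation: [[0.961, 0.276, 0.002], [0.276, -0.961, 0.0], [0.002, 0.0, -1.0]]
contact_force: [-0.5, -0.5, -0.2]
finger_gap: 85.4
grip_force: 0.0
```

Request:
arm_command([
  [[1,-1,0],[0,0,0]],
  [[1,-1,0],[0,0,0]],
  [[1,-1,0],[0,0,0]],
  [[1,-1,0],[0,0,0]],
  [[1,-1,0],[0,0,0]],
])

```text
clock: 1.7
tool_pos: [358.2, -155.9, 231.7]
orientation: [[0.961, 0.277, 0.002], [0.277, -0.961, 0.001], [0.002, -0.0, -1.0]]
contact_force: [0.2, -0.1, 0.8]
finger_gap: 85.8
grip_force: 0.0
```

Request:
arm_command([
  [[1,-1,0],[0,0,0]],
  [[1,-1,0],[0,0,0]],
  [[1,-1,0],[0,0,0]],
  [[1,-1,0],[0,0,0]],
  [[1,-1,0],[0,0,0]],
])

```text
clock: 2.2
tool_pos: [461.8, 29.4, 231.0]
orientation: [[0.961, 0.277, 0.0], [0.277, -0.961, 0.001], [0.001, -0.001, -1.0]]
contact_force: [0.5, 0.4, -0.1]
finger_gap: 85.5
grip_force: 0.0
```

Request:
arm_command([
  [[1,-1,0],[0,0,-0.24]],
  [[1,-1,0],[0,0,-0.24]],
  [[1,-1,0],[0,0,-0.24]],
  [[1,-1,0],[0,0,-0.24]],
  [[1,-1,0],[0,0,-0.24]],
  [[1,-1,0],[0,0,-0.24]],
  [[1,-1,0],[0,0,-0.24]],
])

```text
clock: 2.9
tool_pos: [564.0, 209.7, 230.9]
orientation: [[0.519, 0.855, -0.001], [0.855, -0.519, -0.001], [-0.002, 0.0, -1.0]]
contact_force: [0.6, -0.0, 0.7]
finger_gap: 85.4
grip_force: 0.0
```

```bash
cat >> h.py <<'E'
def plan(*T):
    """numbers for targets (x,y,z,heading of tool x in deg), each a new call, tool pointing down"""
    o=r.observe();p=np.array(o['tool_pos']);R=np.array(o['orientation']);h=np.arctan2(R[1,0],R[0,0])
    print('at',p.round(1),'heading',round(np.degrees(h),2),'tilt',(R[:2,2]*57.3).round(2),'t',round(o['clock'],2),'F',np.round(o['contact_force'],1),'gap',round(o['finger_gap'],1))
    for x,y,z,hd in T:
        B=np.array([[np.cos(h),np.sin(h),0],[np.sin(h),-np.cos(h),0],[0,0,-1]])
        d=B.T@(np.array([x,y,z])-p);print((d/150).round(3).tolist(),'turn z',round((h-np.radians(hd))/np.pi,4))
        p=np.array([x,y,z],float);h=np.radians(hd)
E
python3 - <<'E'
from h import *
plan((593,275,200,100.8),(593,275,121,100.8))
E
```

```text
at [564.  209.7 230.9] heading 58.73 tilt [-0.04 -0.08] t 2.9 F [ 0.6 -0.   0.7] gap 85.4
[0.472, -0.061, 0.206] turn z -0.2337
[0.0, 0.0, 0.527] turn z 0.0
```

Request:
arm_command([
  [[0.47,-0.06,0.2],[0,0,-0.234]],
  [[0.47,-0.06,0.2],[0,0,-0.234]],
  [[0.47,-0.06,0.2],[0,0,-0.234]],
  [[0.47,-0.06,0.2],[0,0,-0.234]],
  [[0.47,-0.06,0.2],[0,0,-0.234]],
  [[0.47,-0.06,0.2],[0,0,-0.234]],
])

```text
clock: 3.5
tool_pos: [592.7, 273.9, 202.0]
orientation: [[-0.187, 0.982, 0.001], [0.982, 0.187, -0.0], [-0.001, 0.001, -1.0]]
contact_force: [0.3, -0.9, 0.3]
finger_gap: 85.7
grip_force: 0.0
```

Request:
arm_command([
  [[0,0,0.2],[0,0,0]],
  [[0,0,0.4],[0,0,0]],
  [[0,0,0.53],[0,0,0]],
  [[0,0,0.53],[0,0,0]],
  [[0,0,0.53],[0,0,0]],
])

```text
clock: 4.0
tool_pos: [592.7, 275.0, 122.4]
orientation: [[-0.188, 0.982, 0.0], [0.982, 0.188, -0.0], [-0.0, 0.0, -1.0]]
contact_force: [0.3, 0.2, 1.0]
finger_gap: 85.3
grip_force: 0.0
```

Run:
```python
from h import *
im,d=r.snapshot('scene');cv2.imwrite('pics/g1.png',cv2.resize(im[110:260,250:450],None,fx=3.5,fy=3.5)[...,::-1])
plan((593,275,121,100.8))
```

```text
at [593.4 275.4 123.7] heading 100.9 tilt [0.15 0.04] t 4.05 F [ 0.6 -0.3  0.4] gap 85.4
[-0.002, -0.003, 0.018] turn z 0.0006
```

View pics/g1.png

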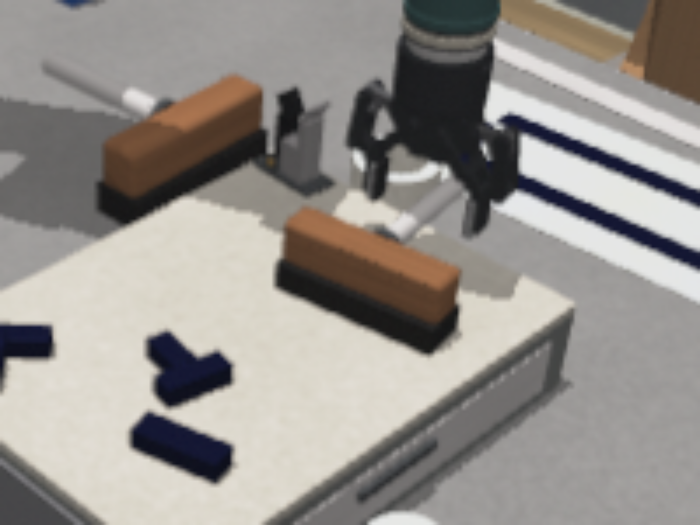

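The picture shows the open fingers straddling the tube handle at about (430,210), clear of the clip at (300,140). The steel cheek is on the +x side. Closing now.

Request:
arm_command([
  [[0,0,0.01],[0,0,0]],
  [[0,0,0.01],[0,0,0]],
  [[0,0,0.01],[0,0,0]],
  [[0,0,0.01],[0,0,0]],
  [[0,0,0.01],[0,0,0]],
  [[0,0,0.01],[0,0,0]],
  [[0,0,0.01],[0,0,0]],
  [[0,0,0.01],[0,0,0]],
], gripper=1)

```text
clock: 4.85
tool_pos: [592.7, 276.2, 120.6]
orientation: [[-0.192, 0.981, 0.001], [0.981, 0.192, 0.0], [0.0, 0.001, -1.0]]
contact_force: [0.1, 0.8, 1.4]
finger_gap: 18.3
grip_force: 58.4
```

Run:
```python
from h import *
print(r.observe()['grip_force'])
# sweep 1: head centre x 612; heading 92 => handle dir (-.035,1); grip 88 behind head
plan((593,275,125,100.8),(609,240,125,92),(609,148,125,92))
```

```text
58.436583280563354
at [592.7 276.2 120.6] heading 101.07 tilt [0.04 0.02] t 4.85 F [0.1 0.8 1.4] gap 18.3
[-0.008, 0.0, -0.029] turn z 0.0015
[-0.249, 0.061, 0.0] turn z 0.0489
[-0.613, -0.021, 0.0] turn z 0.0
```

Request:
arm_command([
  [[0,0,-0.025],[0,0,0]],
  [[0,0,-0.025],[0,0,0]],
  [[-0.08,0.01,-0.025],[0,0,0.017]],
  [[-0.16,0.02,-0.025],[0,0,0.033]],
  [[-0.24,0.03,-0.025],[0,0,0.05]],
  [[-0.24,0.03,-0.025],[0,0,0.05]],
  [[-0.24,0.03,-0.025],[0,0,0.05]],
])

```text
clock: 5.55
tool_pos: [603.5, 241.5, 123.3]
orientation: [[-0.037, 0.999, -0.001], [0.999, 0.037, 0.0], [0.0, -0.001, -1.0]]
contact_force: [-0.4, -0.4, -2.8]
finger_gap: 18.8
grip_force: 58.6
```

Run:
```python
from h import *
im,d=r.snapshot('scene');cv2.imwrite('pics/g2.png',cv2.resize(im[110:260,250:450],None,fx=3.5,fy=3.5)[...,::-1])
plan((604,88,124,92))
im,d=r.snapshot('top');X=cloud('top',d);H=cv2.cvtColor(im,cv2.COLOR_RGB2HSV)
m=(H[...,0]<16)&(H[...,1]>110)&(H[...,2]>50)&(X[...,0]>500)&(X[...,0]<720)&(X[...,1]>40)&(X[...,1]<300)&(X[...,2]>140)
print(cv2.minAreaRect(X[m][:,:2].astype(np.float32)),np.median(X[m][:,2]))
```

```text
at [603.5 241.9 123.5] heading 92.12 tilt [-0.06  0.02] t 5.6 F [ 0.1 -0.1 -2.3] gap 18.2
[-1.025, -0.035, -0.003] turn z 0.0007
((604.8997192382812, 152.29501342773438), (147.13072204589844, 34.25682067871094), 2.3194491863250732) 157.1687335908939
```

View pics/g2.png

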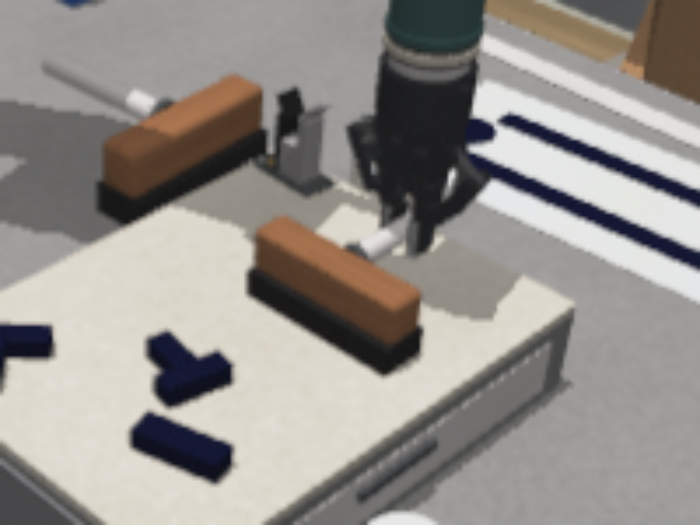

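The picture shows the sweeper held level and facing the tee and bar. Now I'll sweep along the board towards the bin.

Request:
arm_command([
  [[-0.13,0,0],[0,0,0]],
  [[-0.27,0,0],[0,0,0]],
  [[-0.4,0,0],[0,0,0]],
  [[-0.53,0,0],[0,0,0]],
  [[-0.66,0,0],[0,0,0]],
  [[-0.79,0,0],[0,0,0]],
  [[-0.9,0,0],[0,0,0]],
  [[-1,0,0],[0,0,0]],
])

```text
clock: 6.45
tool_pos: [609.2, 90.5, 124.1]
orientation: [[-0.036, 0.999, -0.0], [0.999, 0.036, -0.0], [-0.0, -0.0, -1.0]]
contact_force: [0.2, 0.0, -2.7]
finger_gap: 18.4
grip_force: 58.7
```

Request:
arm_command([
  [[-0.11,0,0],[0,0,0]],
  [[-0.24,0,0],[0,0,0]],
  [[-0.37,0,0],[0,0,0]],
  [[-0.5,0,0],[0,0,0]],
  [[-0.63,0,0],[0,0,0]],
  [[-0.76,0,0],[0,0,0]],
  [[-0.88,0,0],[0,0,0]],
  [[-1,0,0],[0,0,0]],
])

```text
clock: 7.25
tool_pos: [614.6, -59.7, 124.0]
orientation: [[-0.036, 0.999, -0.0], [0.999, 0.036, -0.0], [-0.0, -0.0, -1.0]]
contact_force: [0.1, -0.2, -2.4]
finger_gap: 18.2
grip_force: 58.7
```

Request:
arm_command([
  [[-0.1,0,0],[0,0,0]],
  [[-0.2,0,0],[0,0,0]],
  [[-0.3,0,0],[0,0,0]],
  [[-0.33,0,0],[0,0,0]],
  [[-0.33,0,0],[0,0,0]],
  [[-0.33,0,0],[0,0,0]],
])

```text
clock: 7.85
tool_pos: [616.5, -107.3, 124.0]
orientation: [[-0.036, 0.999, -0.0], [0.999, 0.036, 0.001], [0.001, -0.0, -1.0]]
contact_force: [-1.0, 0.6, -2.1]
finger_gap: 18.5
grip_force: 58.7
```

Run:
```python
from h import *
im,d=r.snapshot('scene');cv2.imwrite('pics/g3.png',cv2.resize(im[100:340,140:440],None,fx=2.4,fy=2.4)[...,::-1])
# lift, go back for the angle: head centre x 475 when y~-60
plan((603,-107,190,92),(535,20,190,92),(468,100,190,92),(468,100,124,92))
```

```text
at [ 616.5 -107.1  124. ] heading 92.11 tilt [-0.    0.03] t 7.9 F [ 0.3  0.6 -2.4] gap 18.1
[0.004, -0.09, -0.44] turn z 0.0006
[0.862, -0.424, 0.0] turn z 0.0
[0.549, -0.428, 0.0] turn z 0.0
[0.0, 0.0, 0.44] turn z 0.0
```

View pics/g3.png

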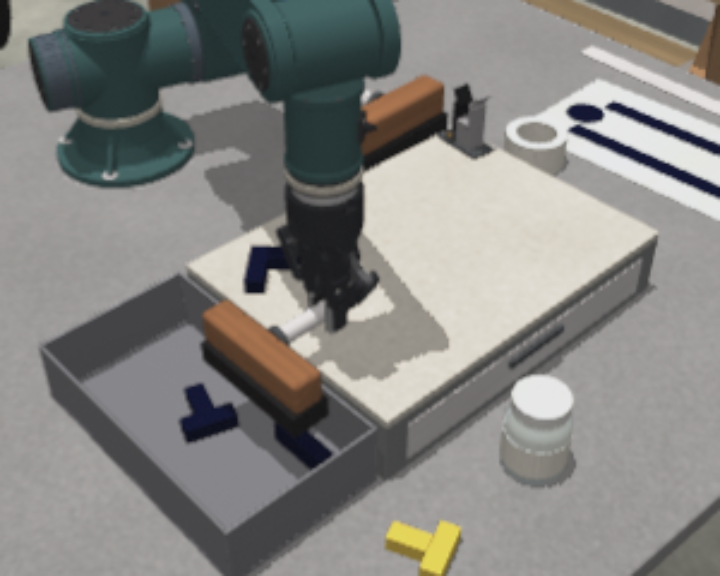

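Tee and bar are in the bin (tee at (210,410), bar at (305,445)). The angle is still on the board at (265,265), so I'll lift, go back and sweep it.

Request:
arm_command([
  [[0,0,-0.3],[0,0,0]],
  [[0,0,-0.3],[0,0,0]],
  [[0.3,-0.2,-0.3],[0,0,0]],
  [[0.6,-0.4,-0.3],[0,0,0]],
  [[0.9,-0.6,-0.3],[0,0,0]],
  [[1,-0.8,-0.3],[0,0,0]],
  [[1,-0.93,-0.3],[0,0,0]],
  [[1,-0.93,-0.3],[0,0,0]],
])

```text
clock: 8.7
tool_pos: [469.6, 38.7, 169.5]
orientation: [[-0.039, 0.999, 0.001], [0.999, 0.039, -0.0], [-0.0, 0.001, -1.0]]
contact_force: [-1.0, 0.0, -1.7]
finger_gap: 18.6
grip_force: 59.2
```

Request:
arm_command([
  [[0.25,0,0],[0,0,0]],
  [[0.5,0,0],[0,0,0]],
  [[0.52,0,0.15],[0,0,0]],
  [[0.52,0,0.3],[0,0,0]],
  [[0.52,0,0.3],[0,0,0]],
  [[0.52,0,0.3],[0,0,0]],
])

```text
clock: 9.3
tool_pos: [469.5, 115.0, 124.4]
orientation: [[-0.036, 0.999, 0.0], [0.999, 0.036, -0.0], [-0.0, 0.0, -1.0]]
contact_force: [-0.2, -0.3, -1.2]
finger_gap: 18.0
grip_force: 59.3
```

Request:
arm_command([
  [[-0.12,0,0],[0,0,0]],
  [[-0.24,0,0],[0,0,0]],
  [[-0.37,0,0],[0,0,0]],
  [[-0.5,0,0],[0,0,0]],
  [[-0.63,0,0],[0,0,0]],
  [[-0.76,0,0],[0,0,0]],
  [[-0.88,0,0],[0,0,0]],
  [[-1,0,0],[0,0,0]],
])

```text
clock: 10.1
tool_pos: [475.3, -36.3, 125.8]
orientation: [[-0.035, 0.999, 0.003], [0.999, 0.035, -0.001], [-0.001, 0.003, -1.0]]
contact_force: [0.7, -1.0, -2.9]
finger_gap: 18.5
grip_force: 59.3
```

Request:
arm_command([
  [[-0.12,0,0],[0,0,0]],
  [[-0.24,0,0],[0,0,0]],
  [[-0.36,0,0],[0,0,0]],
  [[-0.46,0,0],[0,0,0]],
  [[-0.5,0,0],[0,0,0]],
  [[-0.5,0,0],[0,0,0]],
  [[-0.5,0,0],[0,0,0]],
])

```text
clock: 10.8
tool_pos: [477.0, -109.5, 124.2]
orientation: [[-0.036, 0.999, 0.0], [0.999, 0.036, 0.001], [0.001, 0.0, -1.0]]
contact_force: [-0.3, 0.8, -2.0]
finger_gap: 17.9
grip_force: 59.3
```

Run:
```python
from h import *
im,d=r.snapshot('scene');cv2.imwrite('pics/g4.png',cv2.resize(im[100:340,140:440],None,fx=2.4,fy=2.4)[...,::-1])
plan()
```

```text
at [ 477.  -109.2  124.1] heading 92.09 tilt [0.   0.03] t 10.85 F [ 0.2  0.6 -1.5] gap 18.1
```

View pics/g4.png

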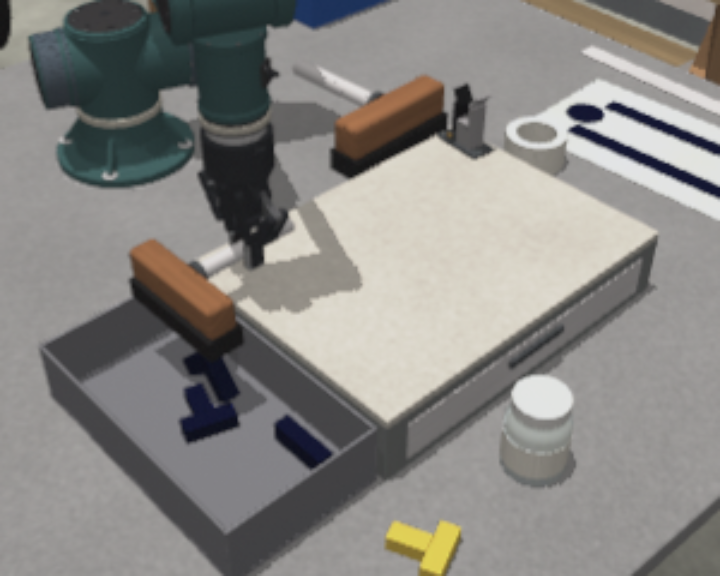

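All three offcuts are in the bin: the angle at (212,372), the tee at (208,412) and the bar at (303,442). Next I'll lift and carry the sweeper to hover over the clip.

Request:
arm_command([
  [[0,0,-0.25],[0,0,0]],
  [[0.1,0,-0.44],[0,0,0]],
  [[0.35,-0.1,-0.44],[0,0,0]],
  [[0.6,-0.2,-0.44],[0,0,0]],
  [[0.8,-0.2,-0.44],[0,0,0]],
  [[1,-0.2,-0.44],[0,0,0]],
  [[1,-0.2,-0.44],[0,0,0]],
])

```text
clock: 11.55
tool_pos: [440.9, 42.8, 190.3]
orientation: [[-0.042, 0.999, 0.0], [0.999, 0.042, 0.002], [0.002, 0.001, -1.0]]
contact_force: [-0.5, -0.7, -2.5]
finger_gap: 18.4
grip_force: 59.4
```

Request:
arm_command([
  [[0.25,0,0],[0,0,0]],
  [[0.5,0,0],[0,0,0]],
  [[0.75,0,0],[0,0,0]],
  [[1,0,0],[0,0,0]],
  [[1,0,0],[0,0,0]],
])

```text
clock: 12.05
tool_pos: [435.5, 192.8, 190.0]
orientation: [[-0.042, 0.999, -0.0], [0.999, 0.042, 0.002], [0.002, -0.0, -1.0]]
contact_force: [0.3, -0.8, -1.1]
finger_gap: 18.4
grip_force: 59.3
```

```bash
cat > m.py <<'E'
from h import *
plan()
for n in('top','scene'):
    Z=[]
    for k in range(4):
        im,d=r.snapshot(n);Z.append(d)
    X=cloud(n,np.median(Z,0).astype(np.float32));z=X[...,2]
    inb=(X[...,0]>395)&(X[...,0]<475)&(X[...,1]>274)&(X[...,1]<312)&(z>110)&(z<186)
    P=X[inb]
    for z0 in range(150,182,6):
        Q=P[abs(P[:,2]-z0)<3]
        if len(Q): print(n,z0,'jaw',[ [*q.round(0)] for q in [] ],np.round(np.percentile(Q[Q[:,0]<430][:,0],[0,50,100]),1) if (Q[:,0]<430).any() else '', 'cheek',np.round(np.percentile(Q[Q[:,0]>=430][:,0],[0,50,100]),1) if (Q[:,0]>=430).any() else '',len(Q))
    for nm,s in(('jaw',P[(P[:,0]<425)&(P[:,2]>155)]),('cheek',P[(P[:,0]>437)&(P[:,2]>155)])):
        if len(s)>6:
            A=np.c_[s[:,1]-292,s[:,2]-168,np.ones(len(s))];print(nm,'x=a(y-292)+b(z-168)+c',np.linalg.lstsq(A,s[:,0],rcond=None)[0].round(3),len(s),'y',s[:,1].min().round(),s[:,1].max().round())
    h=(X[...,1]>60)&(X[...,1]<345)&(X[...,0]>350)&(X[...,0]<520)&(z>188)&(z<225);hs=cv2.cvtColor(im,cv2.COLOR_RGB2HSV)
    g=h&(hs[...,1]<60)&(hs[...,2]>110);print('handle pts',g.sum(),np.median(X[g],0).round(1) if g.any() else '')
    for lo in range(180,340,20):
        q=X[g&(X[...,1]>lo)&(X[...,1]<=lo+20)]
        if len(q)>3: print('  y',lo,q.mean(0).round(1),len(q),'x',q[:,0].min().round(1),q[:,0].max().round(1))
    w=h&(hs[...,0]<16)&(hs[...,1]>110)&(z>195)
    if w.sum()>30: print('head',cv2.minAreaRect(X[w][:,:2].astype(np.float32)),np.median(z[w]))
E
python3 m.py
```

```text
at [435.5 192.8 190. ] heading 92.43 tilt [-0.01  0.13] t 12.05 F [ 0.3 -0.8 -1.1] gap 18.4
top 162 jaw [] [415.6 419.2 419.4] cheek  5
top 168 jaw [] [411.9 415.3 415.5] cheek  5
top 174 jaw [] [408.1 409.9 411.6] cheek  8
jaw x=a(y-292)+b(z-168)+c [ 1.46000e-01 -6.76000e-01  4.14504e+02] 18 y 280.0 296.0
handle pts 78 [437.6 143.  219.9]
head ((438.4712829589844, 100.30303192138672), (147.1119842529297, 32.64925765991211), 2.4828364849090576) 223.57951332616682
scene 150 jaw [] [410.3 422.5 424.3] cheek [443.4 447.4 449.7] 21
scene 156 jaw [] [419.1 421.7 423.9] cheek [440.9 447.  450.6] 30
scene 162 jaw [] [414.4 417.2 420.9] cheek [445.8 447.8 449.1] 20
scene 168 jaw [] [411.  414.4 419. ] cheek [449.1 450.6 452.6] 22
scene 174 jaw [] [410.8 412.6 413.1] cheek [449.9 454.2 455.9] 15
scene 180 jaw []  cheek [454.2 454.2 454.2] 1
jaw x=a(y-292)+b(z-168)+c [ 3.10000e-02 -5.96000e-01  4.14599e+02] 44 y 277.0 304.0
cheek x=a(y-292)+b(z-168)+c [9.80000e-02 4.37000e-01 4.51371e+02] 33 y 278.0 303.0
handle pts 93 [443.  156.4 217.1]
  y 180 [434.1 183.9 218.9] 4 x 430.3 438.0
  y 240 [443.5 244.7 211.1] 7 x 442.6 444.8
head ((442.8799743652344, 98.46224975585938), (146.73968505859375, 41.65754699707031), 1.956702709197998) 219.06455332525536
```

Run:
```python
from h import *
for n in('top','scene'):
    z=np.load(f'{n}0.npz');X=cloud(n,z['d']);P=X[(X[...,0]>395)&(X[...,0]<475)&(X[...,1]>272)&(X[...,1]<312)&(X[...,2]>157)&(X[...,2]<186)]
    j=P[:,0]<430
    A=np.c_[P[:,1]-292,(P[:,2]-168)*j,(P[:,2]-168)*~j,j,~j]
    w=np.ones(len(P))
    for _ in range(20):
        s=np.linalg.lstsq(A*w[:,None],P[:,0]*w,rcond=None)[0];w=1/np.sqrt(np.maximum(abs(A@s-P[:,0]),.5))
    print(n,s.round(3),'mid',(s[3]+s[4])/2,P[:,1].min(),P[:,1].max(),len(P))
# foot plate in top image: enlarged crop
im=np.load('top0.npz')['im'];X=cloud('top',np.load('top0.npz')['d'])
m=(X[...,0]>375)&(X[...,0]<490)&(X[...,1]>262)&(X[...,1]<318)&(cv2.cvtColor(im,cv2.COLOR_RGB2GRAY)<110)&(X[...,2]>85)
m2=m&(X[...,2]<104);Q=X[m2];print(len(Q));
if len(Q)>5: print(cv2.minAreaRect(Q[:,:2].astype(np.float32)),Q.min(0),Q.max(0))
cv2.imwrite('pics/clip.png',cv2.resize(im[225:260,175:215],None,fx=14,fy=14,interpolation=cv2.INTER_CUBIC)[...,::-1])
```

```text
top [-1.10000e-02 -6.69000e-01  5.21000e-01  4.13967e+02  4.45985e+02] mid 429.9763707298452 280.5780577617618 303.81022858291783 63
scene [ 3.40000e-02 -4.11000e-01  4.20000e-01  4.15054e+02  4.51062e+02] mid 433.057843550899 275.64359080356104 304.1989817449911 67
104
((421.5110168457031, 296.1494140625), (40.31678009033203, 79.10942840576172), 86.62797546386719) [381.66645252 274.20213312  87.32757269] [460.23601844 316.95528873 103.82535566]
```

View pics/clip.png

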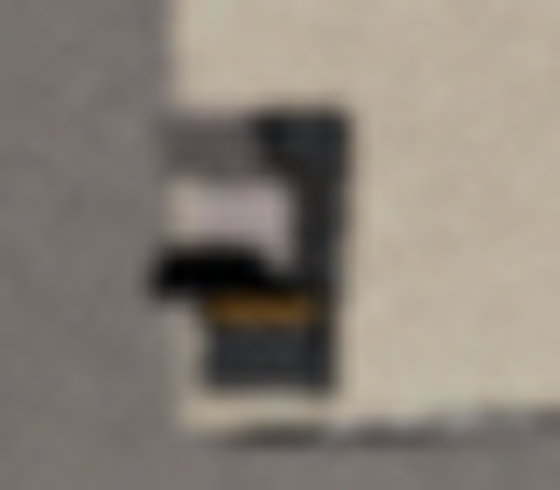

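The crop shows the clip's foot plate with its cheek at (240,150) and jaw nose at (210,270). It is turned a few degrees, so the rod heading is about 88°, with the middle line near x ≈ 431, y ≈ 291. I'll align the handle and come down into the funnel.

Request:
arm_command([
  [[0.15,0,0],[0,0,0.008]],
  [[0.3,-0.01,0],[0,0,0.016]],
  [[0.445,-0.015,0],[0,0,0.024]],
  [[0.445,-0.015,0],[0,0,0.024]],
  [[0.445,-0.015,0.1],[0,0,0.024]],
  [[0.445,-0.015,0.17],[0,0,0.024]],
  [[0.445,-0.015,0.17],[0,0,0.024]],
])

```text
clock: 13.15
tool_pos: [430.1, 253.9, 161.2]
orientation: [[0.041, 0.999, -0.005], [0.999, -0.041, -0.003], [-0.003, -0.005, -1.0]]
contact_force: [-0.4, -0.5, -3.1]
finger_gap: 18.4
grip_force: 59.3
```

Request:
arm_command([
  [[0,0,0.03],[0,0,0]],
  [[0,0,0.06],[0,0,0]],
  [[0,0,0.1],[0,0,0]],
  [[0,0,0.1],[0,0,0]],
])

```text
clock: 13.55
tool_pos: [431.0, 255.2, 148.4]
orientation: [[0.04, 0.999, -0.002], [0.999, -0.04, -0.001], [-0.001, -0.002, -1.0]]
contact_force: [-0.6, -1.5, -3.7]
finger_gap: 18.1
grip_force: 59.3
```

Run:
```python
from h import *
plan()
im,d=r.snapshot('scene');cv2.imwrite('pics/g5.png',cv2.resize(im[100:220,260:420],None,fx=4.5,fy=4.5,interpolation=cv2.INTER_CUBIC)[...,::-1])
```

```text
at [431.  255.2 148.4] heading 87.73 tilt [-0.1  -0.05] t 13.55 F [-0.6 -1.5 -3.7] gap 18.1
```

View pics/g5.png

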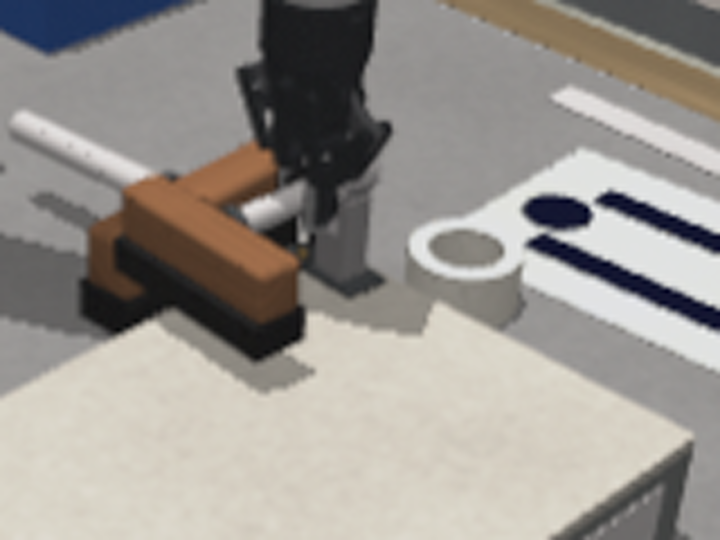

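The handle is in the funnel behind the gripper at (350,190), with the head level and above the board. Pressing down gently.

Request:
arm_command([
  [[0,0,0.03],[0,0,0]],
  [[0,0,0.06],[0,0,0]],
  [[0,0,0.09],[0,0,0]],
  [[0,0,0.09],[0,0,0]],
])

```text
clock: 14.0
tool_pos: [429.9, 256.3, 136.1]
orientation: [[0.038, 0.999, -0.003], [0.999, -0.038, 0.001], [0.001, -0.004, -1.0]]
contact_force: [-5.5, 1.5, 2.7]
finger_gap: 18.2
grip_force: 60.3
```

Request:
arm_command([
  [[0,0,0.03],[0,0,0]],
  [[0,0,0.06],[0,0,0]],
  [[0,0,0.06],[0,0,0]],
])

```text
clock: 14.3
tool_pos: [429.7, 257.7, 128.9]
orientation: [[0.037, 0.999, -0.003], [0.999, -0.037, 0.004], [0.004, -0.003, -1.0]]
contact_force: [-7.9, 5.3, 6.6]
finger_gap: 18.2
grip_force: 61.9
```

Run:
```python
from h import *
plan();print(r.observe()['moment'].round(2))
```

```text
at [429.7 257.7 128.9] heading 87.88 tilt [-0.15  0.24] t 14.3 F [-7.9  5.3  6.6] gap 18.2
[0.41 1.26 0.26]
```

Request:
arm_command([
  [[0,-0.013,0],[0,0,0]],
  [[0,-0.013,0.025],[0,0,0]],
  [[0,-0.013,0.05],[0,0,0]],
  [[0,-0.013,0.05],[0,0,0]],
])

```text
clock: 14.7
tool_pos: [429.7, 258.0, 121.7]
orientation: [[0.037, 0.999, 0.002], [0.999, -0.037, 0.005], [0.005, 0.002, -1.0]]
contact_force: [-4.3, 5.7, 6.4]
finger_gap: 18.1
grip_force: 61.9
```

```bash
cat > q.py <<'E'
from h import *
plan();print(r.observe()['moment'].round(2))
for n in('top','scene'):
    im,d=r.snapshot(n);X=cloud(n,d);hs=cv2.cvtColor(im,cv2.COLOR_RGB2HSV)
    w=(X[...,0]>330)&(X[...,0]<530)&(X[...,1]>130)&(X[...,1]<215)&(X[...,2]>145)&(hs[...,0]<16)&(hs[...,1]>110)
    Q=X[w];A=np.c_[Q[:,0]-430,Q[:,1]-172,np.ones(len(Q))];print(n,'head',np.round(cv2.minAreaRect(Q[:,:2].astype(np.float32))[0],1),'z slopes x,y,z0',np.linalg.lstsq(A,Q[:,2],rcond=None)[0].round(3),len(Q))
    g=(hs[...,1]<70)&(hs[...,2]>100)&(X[...,1]>306)&(X[...,1]<340)&(X[...,0]>410)&(X[...,0]<450)&(X[...,2]>120);print(' free end',X[g].mean(0).round(1) if g.any() else '',X[g].max(0).round(1) if g.any() else '',g.sum())
E
python3 q.py
```

```text
at [429.7 258.  121.7] heading 87.85 tilt [0.12 0.27] t 14.7 F [-4.3  5.7  6.4] gap 18.1
[0.41 0.57 0.21]
top head [426.5 178. ] z slopes x,y,z0 [2.20000e-02 3.45000e-01 1.58696e+02] 432
 free end [411.6 312.7 485.6] [412.7 313.2 487.1] 2
scene head [430.  168.3] z slopes x,y,z0 [-7.00000e-03  1.19000e-01  1.54437e+02] 385
 free end [439.5 317.  144.7] [441.  320.4 150.4] 6
```

```bash
cat > q.py <<'E'
from h import *
plan();print(r.observe()['moment'].round(2))
for n in('top','scene'):
    im,d=r.snapshot(n);X=cloud(n,d);hs=cv2.cvtColor(im,cv2.COLOR_RGB2HSV)
    w=(X[...,0]>330)&(X[...,0]<530)&(X[...,1]>130)&(X[...,1]<215)&(X[...,2]>95)&(hs[...,0]<16)&(hs[...,1]>110)
    Q=X[w];print(n,'head z by y',[(y,round(float(np.median(s)),1)) for y in range(135,215,5) if len(s:=Q[(Q[:,1]>=y)&(Q[:,1]<y+5)][:,2])>8], 'z by x',[(x,round(float(np.percentile(s,90)),1)) for x in range(350,520,25) if len(s:=Q[(Q[:,0]>=x)&(Q[:,0]<x+25)][:,2])>8])
    g=(hs[...,1]<70)&(X[...,0]>415)&(X[...,0]<448)&(X[...,2]>125)&(X[...,2]<170)
    print('  handle',[(y,*X[g&(X[...,1]>=y)&(X[...,1]<y+8)][:,[0,2]].mean(0).round(1),X[g&(X[...,1]>=y)&(X[...,1]<y+8)][:,2].max().round(1)) for y in range(190,345,8) if (g&(X[...,1]>=y)&(X[...,1]<y+8)).sum()>3])
E
python3 q.py
```

```text
at [429.7 258.  121.7] heading 87.85 tilt [0.11 0.27] t 14.8 F [-4.   5.9  6. ] gap 18.1
[0.39 0.58 0.16]
top head z by y [(150, 145.4), (155, 155.6), (160, 158.0), (165, 156.4), (170, 158.5), (175, 156.3), (180, 157.0), (185, 155.8)] z by x [(350, 159.5), (375, 160.1), (400, 160.1), (425, 161.0), (450, 161.0), (475, 160.6)]
  handle [(190, np.float64(427.1), np.float64(156.1), np.float64(160.5)), (198, np.float64(426.7), np.float64(151.8), np.float64(156.5)), (206, np.float64(427.0), np.float64(151.8), np.float64(157.3)), (214, np.float64(427.6), np.float64(151.4), np.float64(157.2)), (222, np.float64(426.6), np.float64(151.6), np.float64(159.1)), (230, np.float64(427.7), np.float64(152.2), np.float64(156.0)), (238, np.float64(431.7), np.float64(153.4), np.float64(158.0))]
scene head z by y [(145, 142.6), (150, 140.5), (155, 153.9), (160, 154.2), (165, 154.7), (170, 154.9), (175, 154.9), (180, 154.2)] z by x [(350, 156.1), (375, 156.4), (400, 155.7), (425, 155.8), (450, 156.1), (475, 155.8), (500, 152.2)]
  handle [(190, np.float64(434.6), np.float64(152.3), np.float64(157.8)), (198, np.float64(433.9), np.float64(149.0), np.float64(154.1)), (206, np.float64(434.5), np.float64(147.3), np.float64(152.3)), (214, np.float64(435.2), np.float64(145.6), np.float64(154.2)), (222, np.float64(433.9), np.float64(147.5), np.float64(152.9)), (230, np.float64(435.5), np.float64(147.7), np.float64(152.7)), (238, np.float64(437.2), np.float64(151.4), np.float64(169.0)), (246, np.float64(435.3), np.float64(145.6), np.float64(166.6)), (254, np.float64(419.4), np.float64(158.7), np.float64(168.8)), (262, np.float64(423.0), np.float64(160.2), np.float64(169.2)), (278, np.float64(440.8), np.float64(132.4), np.float64(153.1)), (286, np.float64(443.1), np.float64(130.7), np.float64(137.1)), (310, np.float64(440.4), np.float64(146.4), np.float64(149.7))]
```

Request:
arm_command([
  [[0,-0.01,0.01],[0,0,0]],
  [[0,-0.01,0.02],[0,0,0]],
  [[0,-0.01,0.02],[0,0,0]],
])

```text
clock: 15.2
tool_pos: [429.4, 257.4, 119.5]
orientation: [[0.038, 0.999, 0.005], [0.999, -0.038, 0.004], [0.004, 0.005, -1.0]]
contact_force: [-2.8, 3.9, 9.4]
finger_gap: 18.3
grip_force: 62.0
```

```bash
python3 q.py
```

```text
at [429.4 257.4 119.5] heading 87.81 tilt [0.28 0.21] t 15.2 F [-2.8  3.9  9.4] gap 18.3
[0.19 0.36 0.12]
top head z by y [(145, 119.7), (150, 144.6), (155, 155.5), (160, 158.7), (165, 156.7), (170, 157.2), (175, 156.2), (180, 156.1), (185, 155.9)] z by x [(350, 159.9), (375, 160.0), (400, 160.4), (425, 159.8), (450, 160.6), (475, 160.3)]
  handle [(190, np.float64(428.7), np.float64(155.9), np.float64(160.3)), (198, np.float64(426.2), np.float64(150.6), np.float64(155.4)), (206, np.float64(427.0), np.float64(151.0), np.float64(155.0)), (214, np.float64(426.7), np.float64(150.1), np.float64(154.8)), (222, np.float64(428.1), np.float64(149.8), np.float64(156.4)), (230, np.float64(427.7), np.float64(149.9), np.float64(155.0)), (238, np.float64(433.0), np.float64(148.7), np.float64(152.2))]
scene head z by y [(145, 137.9), (150, 143.8), (155, 153.9), (160, 154.3), (165, 154.1), (170, 154.0), (175, 154.5), (180, 153.7)] z by x [(350, 155.1), (375, 156.1), (400, 155.5), (425, 155.6), (450, 155.1), (475, 155.7), (500, 152.0)]
  handle [(198, np.float64(434.0), np.float64(146.6), np.float64(151.0)), (206, np.float64(432.7), np.float64(146.0), np.float64(150.6)), (214, np.float64(434.5), np.float64(145.6), np.float64(151.9)), (222, np.float64(433.6), np.float64(145.0), np.float64(151.1)), (230, np.float64(436.0), np.float64(145.8), np.float64(153.3)), (238, np.float64(436.6), np.float64(150.9), np.float64(169.4)), (246, np.float64(432.2), np.float64(147.4), np.float64(169.2)), (254, np.float64(422.0), np.float64(157.5), np.float64(168.6)), (278, np.float64(440.7), np.float64(137.1), np.float64(157.0)), (286, np.float64(447.3), np.float64(135.6), np.float64(140.0)), (294, np.float64(446.9), np.float64(137.8), np.float64(148.3)), (310, np.float64(441.2), np.float64(143.4), np.float64(148.1))]
```

Request:
arm_command([
  [[0,0,0.01],[0,0,0]],
  [[0,0,0.02],[0,0,0]],
  [[0,0,0.02],[0,0,0]],
  [[0,0,0.02],[0,0,0]],
])

```text
clock: 15.7
tool_pos: [429.5, 257.6, 118.6]
orientation: [[0.038, 0.999, 0.006], [0.999, -0.038, 0.005], [0.005, 0.006, -1.0]]
contact_force: [-6.3, 3.2, 17.1]
finger_gap: 18.3
grip_force: 63.0
```

```bash
python3 q.py
```

```text
at [429.5 257.6 118.6] heading 87.81 tilt [0.33 0.27] t 15.7 F [-6.3  3.2 17.1] gap 18.3
[0.01 1.   0.12]
top head z by y [(145, 118.9), (150, 143.6), (155, 155.5), (160, 158.5), (165, 156.4), (170, 158.3), (175, 157.0), (180, 157.4), (185, 155.3)] z by x [(350, 159.6), (375, 160.4), (400, 160.4), (425, 161.3), (450, 160.2), (475, 159.6)]
  handle [(190, np.float64(426.4), np.float64(154.1), np.float64(159.7)), (198, np.float64(426.8), np.float64(150.7), np.float64(155.6)), (206, np.float64(426.7), np.float64(149.9), np.float64(154.7)), (214, np.float64(428.0), np.float64(150.6), np.float64(155.3)), (222, np.float64(427.3), np.float64(151.0), np.float64(155.2)), (230, np.float64(427.5), np.float64(148.9), np.float64(155.8)), (238, np.float64(433.0), np.float64(148.9), np.float64(152.9))]
scene head z by y [(145, 138.3), (150, 142.8), (155, 154.3), (160, 154.7), (165, 154.7), (170, 154.9), (175, 154.0), (180, 153.8)] z by x [(350, 156.5), (375, 156.3), (400, 155.7), (425, 155.9), (450, 155.7), (475, 156.4), (500, 150.1)]
  handle [(190, np.float64(431.7), np.float64(152.5), np.float64(155.4)), (198, np.float64(434.8), np.float64(147.0), np.float64(152.1)), (206, np.float64(433.2), np.float64(146.0), np.float64(150.8)), (214, np.float64(434.4), np.float64(143.4), np.float64(151.0)), (222, np.float64(434.3), np.float64(145.4), np.float64(151.6)), (230, np.float64(433.8), np.float64(144.0), np.float64(148.6)), (238, np.float64(435.2), np.float64(147.7), np.float64(168.0)), (246, np.float64(431.9), np.float64(150.5), np.float64(168.8)), (254, np.float64(422.1), np.float64(156.9), np.float64(167.4)), (262, np.float64(428.1), np.float64(159.9), np.float64(168.7)), (278, np.float64(441.4), np.float64(136.9), np.float64(156.7))]
```

The sweeper has bottomed out: force climbs with almost no further travel, the head is level and the foot is on the board. Releasing and retreating.

Request:
arm_command([
  [[0,0,-0.02],[0,0,0]],
  [[0,0,-0.02],[0,0,0]],
  [[0,0,-0.02],[0,0,0]],
  [[0,0,-0.02],[0,0,0]],
  [[0,0,-0.02],[0,0,0]],
  [[0,0,-0.02],[0,0,0]],
  [[0,0,-0.02],[0,0,0]],
], gripper=0)

```text
clock: 16.5
tool_pos: [428.0, 255.6, 116.3]
orientation: [[0.039, 0.999, -0.0], [0.999, -0.039, -0.0], [-0.0, -0.0, -1.0]]
contact_force: [-0.4, 0.4, -0.4]
finger_gap: 85.3
grip_force: 0.0
```

Request:
arm_command([
  [[0,0,-0.2],[0,0,0]],
  [[0,0,-0.45],[0,0,0]],
  [[0,0,-0.75],[0,0,0]],
  [[0,0,-1],[0,0,0]],
  [[0,0,-1],[0,0,0]],
])

```text
clock: 17.0
tool_pos: [430.5, 256.8, 273.9]
orientation: [[0.039, 0.999, 0.012], [0.999, -0.039, 0.005], [0.006, 0.012, -1.0]]
contact_force: [0.6, -0.0, -0.3]
finger_gap: 85.4
grip_force: 0.0
```

Request:
arm_command([
  [[-0.33,0,0],[0,0,0]],
  [[-0.66,0,0],[0,0,0]],
  [[-1,0,0],[0,0,0]],
  [[-1,0,0],[0,0,0]],
])

```text
clock: 17.4
tool_pos: [422.0, 101.0, 266.1]
orientation: [[0.048, 0.999, -0.0], [0.999, -0.048, -0.003], [-0.003, 0.0, -1.0]]
contact_force: [0.5, 0.8, -0.8]
finger_gap: 85.4
grip_force: 0.0
```

Request:
arm_command([
  [[-0.33,0,0],[0,0,0]],
  [[-0.66,0,0],[0,0,0]],
  [[-1,0,0],[0,0,0]],
  [[-1,0,0],[0,0,0]],
  [[-1,0,0],[0,0,0]],
])

```text
clock: 17.9
tool_pos: [416.2, -44.5, 266.0]
orientation: [[0.042, 0.999, -0.001], [0.999, -0.042, 0.001], [0.001, -0.001, -1.0]]
contact_force: [0.0, 0.7, -0.5]
finger_gap: 85.3
grip_force: 0.0
```

```bash
python3 - <<'E'
from h import *
im,d=r.snapshot('scene');a=cv2.resize(im[110:230,260:410],None,fx=4,fy=4,interpolation=cv2.INTER_CUBIC)
im2,_=r.snapshot('top');b=cv2.resize(im2[120:270,140:380],None,fx=.82,fy=.82) 
c=np.zeros((480,800,3),np.uint8);c[:,:600]=a[:480];c[:b.shape[0],600:600+b.shape[1]]=b[:,:200]
cv2.imwrite('pics/end.png',c[...,::-1])
E
python3 q.py
```

```text
at [416.4 -42.9 266.2] heading 87.83 tilt [-0.02  0.05] t 18.0 F [ 0.4 -0.2 -0.1] gap 85.4
[-0.06 -0.01  0.01]
top head z by y [(145, 118.4), (150, 145.8), (155, 155.1), (160, 157.9), (165, 155.9), (170, 158.0), (175, 157.1), (180, 157.4), (185, 155.0)] z by x [(350, 158.6), (375, 159.4), (400, 160.2), (425, 159.7), (450, 160.6), (475, 159.2)]
  handle [(190, np.float64(427.8), np.float64(153.7), np.float64(162.5)), (198, np.float64(426.8), np.float64(151.3), np.float64(155.0)), (206, np.float64(427.0), np.float64(150.3), np.float64(155.0)), (214, np.float64(427.2), np.float64(150.4), np.float64(156.6)), (222, np.float64(427.4), np.float64(150.5), np.float64(154.3)), (230, np.float64(427.7), np.float64(150.5), np.float64(158.0)), (238, np.float64(427.5), np.float64(151.3), np.float64(155.9)), (246, np.float64(427.9), np.float64(150.8), np.float64(159.4)), (254, np.float64(428.0), np.float64(151.3), np.float64(155.0)), (262, np.float64(429.0), np.float64(150.7), np.float64(157.1)), (270, np.float64(427.7), np.float64(151.5), np.float64(161.9)), (278, np.float64(433.0), np.float64(151.
[... 914 characters left out ...]
0, np.float64(435.0), np.float64(145.1), np.float64(152.8)), (238, np.float64(434.9), np.float64(144.9), np.float64(151.0)), (246, np.float64(434.7), np.float64(147.5), np.float64(153.2)), (254, np.float64(435.1), np.float64(147.0), np.float64(153.4)), (262, np.float64(434.8), np.float64(146.4), np.float64(151.3)), (270, np.float64(436.6), np.float64(146.5), np.float64(164.2)), (278, np.float64(433.5), np.float64(147.6), np.float64(169.6)), (286, np.float64(434.4), np.float64(152.4), np.float64(164.7)), (294, np.float64(425.4), np.float64(156.0), np.float64(169.4)), (302, np.float64(432.4), np.float64(147.7), np.float64(163.0)), (310, np.float64(439.8), np.float64(144.9), np.float64(148.9))]
```

View pics/end.png

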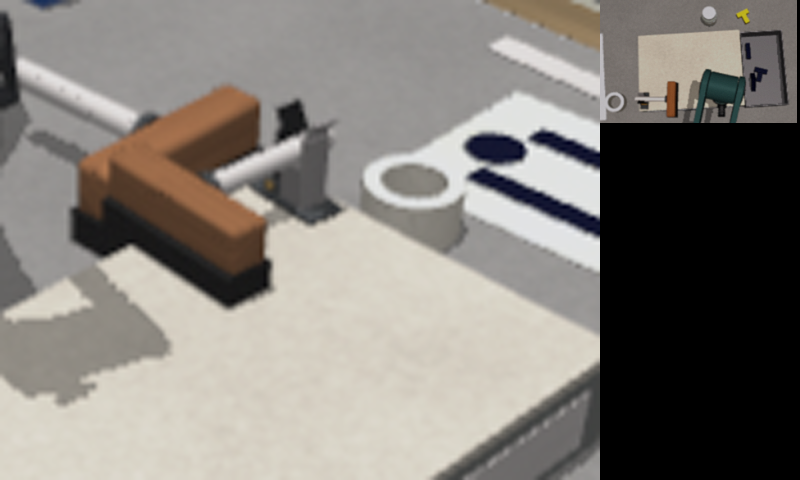

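The last picture shows the handle level inside the clip at (300,145), with the same height on both sides. The foot is flat on the board, all three offcuts are in the bin and the bystanders haven't moved.

```bash
python3 -c "
from plant import r
print(r.job_done())"
```

```text
the job is handed in; nothing more can be done
None
```

I swept all three offcuts into the bin and pressed the sweeper home in the clip, then let go and handed the job in at about 18 s; depth readings put the handle level at seat height, but I did not measure the jaw angle directly.

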